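Zero the peak pointer of the bench load tester

TASK

The check on the load tester is over: lift the brass weight off its platform and set it down gently, upright, in the empty compartment of the wooden weight case. Then push the dial's reset knob in and wind the red peak pointer back anticlockwise until it rests against its zero stop, without forcing it so that the stop wire bends. Leave the knob sprung out and the other things on the bench where they are.

Things in the scene. Friction and masses are not known exactly. Their poses are not given: they have to be found in the camera images.
- load_tester: Green bench load tester, fixed, base 150 (x) x 222 (y) x 50 mm; origin on the bench under its middle, x back, y left. Left: round grey platform, 84 mm across, centred at y +62 mm, top 104 mm up when empty, on a spring (735 N/m). Right: round dial, 120 mm across, centre at (0, -48, 80) mm, its face leaning 20 degrees to the front (-x), under a fixed clear window level with its rim.
- knob_grip (a point): Middle of the round, fluted, black reset knob at the centre of the dial. z: the knob's axis, square to the dial, outward. The knob is 36 mm across, 22 mm high (11 mm each side of this point), and its underside stands 8 mm over the window when out, 2 mm when in. Grip it anywhere round its rim; the point moves and turns with the knob.
- reset_push (a joint): How far the knob is pushed in, m: 0 sprung out (3.5 N starts it), 0.006 fully in (8 N). Out, it turns idly. In, two drive pins drop between six ridges on the peak pointer's hub; on a ridge they slip off (nudging the pointer up to 0.4 rad) or stay at 2 to 3 mm until pressed harder or turned to and fro. In by 5 mm or more it drives, after up to 0.55 rad of play: keep it in.
- peak_pointer (a joint): Red peak pointer, rad clockwise from the zero mark (front left of the dial, black block outside the scale); a small division is 0.1. Stays where left (friction 0.01 N m). Pushed up the scale by the black pointer's pin, so it cannot stay below that one. Starts at 2.2 to 3.2. 0: just touching the zero stop.
- live_pointer (a joint): Black pointer under the red one, rad clockwise from the zero mark. Geared to the platform: 0 when it is empty, 0.8 to 1.5 with the weight on; pushing the platform down moves it up the scale.
- zero_stop (a joint): Upright steel wire stop at the zero mark, which the red pointer meets coming back. Value: how far it is bent, rad; springy, 2 N m per rad (a torque of 0.1 N m at the knob shows that it is reached). Bent beyond 0.2 it would be spoilt.
- check_weight: Brass check weight, 0.53 to 0.71 kg, 71 mm high; origin under the middle of its foot, z up. Body 44 mm across up to 42 mm, then a thin neck, then a round knob, 25 mm across, from 56 to 70 mm, to grip it by from above (for instance with the TCP 67 mm above the origin). Starts on the platform.
- empty_place (a point): Centre of the floor of the case's empty compartment, which is 61 x 62 mm inside and 26 mm deep, 6 mm above the bench. z up, x along the case towards its other compartment.
- weight_case: Open wooden case, 140 (x) x 74 (y) x 32 mm, heavy, fixed; walls 6 mm. Origin under its middle, z up. At x +34 mm stands a smaller brass weight (fixed, 51 mm high, 34 mm across): close the fingers along the case's y when setting down. The compartment at x -34 mm is empty.
- wrench_17: Steel combination wrench, 162 mm long, lying flat: a bystander; origin under its middle.
- bench_pliers: Red-handled pliers, 167 mm long, lying flat: a bystander; origin under their middle.
- elec_tape: Roll of black tape, 65 mm across, 19 mm high: a bystander; origin under its middle.
- glue_bottle: Dark blue glue bottle, 51 mm across, 184 mm high: a bystander; origin under its middle.
- oil_bottle: Cream oil bottle with a red spout, 40 mm across, 118 mm high: a bystander; origin under its middle.
- nail_box: Yellow nail box, 87 x 53 x 42 mm: a bystander; origin under its middle.
- tape_measure: Yellow and black tape measure, 43 x 98 x 66 mm: a bystander; origin under its middle.

How it is judged (in metres and radians):
On the way, in this order (a step that is already met when the one before it is completed fails the run):
1. the weight stands upright in the empty compartment, let go (horizontal distance between check_weight and empty_place below 0.016 m and z of check_weight in the frame of empty_place below 0.006 m and angle between check_weight's own z axis and vertical below 0.1 rad and contact force between the fingers and check_weight below 0.3 N), for 0.2 s.
2. the red pointer is back at its zero stop (value of joint peak_pointer below 0.06 rad), for 0.2 s.
At the end, for the whole second after the job is handed in: Red pointer within 0.06 rad of its zero stop, black pointer within 0.06 rad of zero, knob sprung out to within 1.5 mm, stop wire unbent (under 0.05 rad); the weight at rest, upright within 0.1 rad, on the floor of the empty compartment, within 16 mm of its centre (value of joint each of peak_pointer, live_pointer below 0.06 rad and value of joint reset_push below 0.0015 m and value of joint zero_stop below 0.05 rad and horizontal distance between check_weight and empty_place below 0.016 m and z of check_weight in the frame of empty_place below 0.006 m and angle between check_weight's own z axis and vertical below 0.1 rad and linear speed of check_weight below 0.02 m/s); the robot touches nothing.
It fails at once if the zero stop was bent by more than 0.2 rad (value of joint zero_stop above 0.2 rad).
It fails at once if the weight was dropped into the case (faster than 0.6 m/s in the last 80 mm) (horizontal distance between check_weight and empty_place below 0.04 m and z of check_weight in the frame of empty_place below 0.08 m and linear speed of check_weight above 0.6 m/s).
It fails at once if the weight fell over (angle between check_weight's own z axis and vertical above 0.9 rad).
It fails at once if another thing on the bench was moved by more than 30 mm (distance of any of wrench_17, bench_pliers, elec_tape, glue_bottle, oil_bottle, nail_box, tape_measure from where it was at the start of the episode above 0.03 m).
It also fails if it takes over 64 s, if anything falls off the work surface, if the arm or the gripper's body presses on something with over 40 N, if the wrist force passes 120 N, or if a joint passes its speed limit or range.

ROBOT

A 7-joint arm with a two-finger parallel gripper is mounted at the origin on a cart in front of the work surface, level with it; the furniture and walls round the work are solid. World frame = base frame: x ahead of the robot, y to its left, z up, the work surface at z = 0. Lengths are in m, angles in degrees, forces in N, time in s.
With the tool pointing down it reaches from about 0.4 to 0.925 m from the base axis. Payload 4.1 kg.
Tool frame: the origin (TCP) lies between the finger pads, 19 mm behind the fingertips; this is the grasp point; z points along the fingers, y is the line along which they close (so a half turn about z gives the same grasp; the last joint's range is limited). The gripper opens to 85 mm and grips with 20 to 120 N. Pads are 22 mm wide; open, the fingers measure 114 mm over their backs; the gripper's body (76 mm by 85 mm) begins 54 mm behind the grasp point. The pads swing forward as they close: fully open they stand 13 mm farther back than shut.
Start: joints at [60.218, 22.827, 2.584, 88.041, -1.071, 69.15, -2.905], TCP at [0.266, -0.593, 0.25] pointing down, gripper open.
Joint ranges: [-161.44, 161.44], [-28.35, 127.94], [-78.24, 83.42], [0, 140.83], [-78.03, 258.03], [13.02, 114.36], [-168.23, 168.23]. Speed limits (degrees/s): [147.25, 147.25, 180, 180, 180, 180, 180].

INTERFACE

Orientations are given as a 3x3 rotation matrix whose columns are the frame's x, y, z axes.
In Python, from bench import manip gives the robot as it stands.
- The arm moves only by the shell command python3 inch.py 'ROWS' [OPENING] [FORCE]. ROWS is rows parted by semicolons, their numbers by spaces, 1 to 12 of them, each of 6 numbers: dx, dy, dz in m, then a rotation vector rx, ry, rz in degrees; each row is the pose to reach, as a shift and turn from the pose commanded when the command began, along the tool's axes at that moment; what a row does not reach only later rows make up. A row lasts 1/12 s, in which the tool goes at most 0.0417 m and 7.16 degrees, less where a joint would pass 70% of its speed; a pose out of reach is approached as far as the arm can. OPENING is the finger opening in m, set as the command begins (- or left out keeps the last). The fingers move at their own pace and stop on an object; FORCE is the grip in N (left out, the last holds). Time passes only in rows, so rows that do not move let the fingers close. It prints the time, the measured TCP pose, the force, the opening and the grip force at its end.
- manip.get_obs(): the state, without advancing time (a new reading comes with each control period).
- manip.read_camera(name): name is "scene" or "side" or "wrist"; returns the picture (384x512x3 uint8, red, green, blue); there is no depth.
- manip.camera_params(name): a dict with "K" (3x3 intrinsics, pixels), "dist" ([k1, k2, p1, p2, k3] as OpenCV has them; the pictures are not rectified), "rvec" (rotation vector, rad) and "tvec" (3), from world to camera coordinates, as OpenCV has them. Camera axes: x right, y down, z forward; pixel columns grow to the right and rows downward; lengths in m; the calibration is good to about 2 mm. A picture is of the moment at which its call begins: read the wrist's pose just before it. camera_params takes no time and is no camera call; for the wrist camera it gives the pose at the moment of the call.
- manip.close_job(): hands the job in; it is judged then, once.
The state is a dict: "clock": time; "joint_pos": joint angles; "dq": joint speeds; "joint_torque": joint torques, N m; "tool_pos": TCP position; "tcp_rot": TCP orientation; "wrist_force": force on the tool from outside, world axes, zero at the start; "ft_torque": the same for the moment, N m; "opening": finger opening in m; "gripper_force": force on a finger pad.
Only numpy, scipy, OpenCV 4.12 (cv2) and the standard library are available. Lean on these libraries where they do the work, as an engineer would, in place of code of your own. Each camera call takes 0.05 s, during which the arm holds its last target. There are 200 camera calls.

## Working session

There is one attempt and no reset: what is moved stays moved. The work goes in short steps, Python scripts to look and compute and a shell command to move; the robot and the scene stay as the last step left them, time stands still between calls to the robot, and variables do not carry over. Pictures are saved under pics/ and viewed, at most 10 in all, crops included, and the job is handed in when it is done.

```bash
ls; mkdir -p pics; python3 - <<'E'
from bench import manip
import cv2,numpy as np
for n in("scene","side"):
    im=manip.read_camera(n); cv2.imwrite(f"pics/{n}0.png",im[:,:,::-1])
    p=manip.camera_params(n); R=cv2.Rodrigues(p["rvec"])[0]
    print(n,np.round(p["K"],1).tolist(),p["dist"],np.round(-R.T@p["tvec"],3),np.round(R[2],2))
o=manip.get_obs();print(o)
E
```

```text
bench.py
inch.py
pics
scene [[363.9, 0.0, 251.6], [0.0, 363.9, 191.6], [0.0, 0.0, 1.0]] [-0.06655504  0.          0.          0.          0.        ] [ 0.302 -0.323  0.832] [ 0.27  0.62 -0.74]
side [[396.1, 0.0, 255.7], [0.0, 396.1, 198.5], [0.0, 0.0, 1.0]] [-0.0925954  0.         0.         0.         0.       ] [ 0.524 -0.622  0.865] [ 0.05  0.76 -0.65]
{'clock': 0.1, 'joint_pos': array([60.22000816, 22.86904428,  2.58080233, 88.10786485, -1.07121053,
       69.15084797, -2.90442195]), 'dq': array([ 0.06473589, -0.02873745, -0.05137281, -0.17545006,  0.02455797,
        0.07970609, -0.06536516]), 'joint_torque': array([ 3.02707478e-03, -4.76260543e+01,  1.36985388e+00, -2.54948491e+01,
        1.19932898e-02,  5.07194593e-03, -2.27041170e-05]), 'tool_pos': array([ 0.26528952, -0.59279713,  0.24904504]), 'tcp_rot': array([[ 9.12732297e-01,  4.08557241e-01, -8.57198300e-04],
       [ 4.08558119e-01, -9.12730918e-01,  1.59226176e-03],
       [-1.31861317e-04, -1.80352406e-03, -9.99998365e-01]]), 'wrist_force': array([ 0.05985252, -1.00800857,  0.82327663]), 'ft_torque': array([-0.02058263,  0.06092737, -0.00331099]), 'gripper_force': 0.0, 'opening': 0.08540047535667339}
```
Joint 1 60 deg yet TCP at y=-0.593? ok, sign flipped.

View pics/scene0.png

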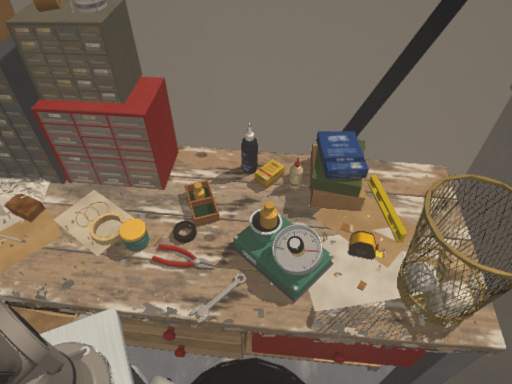

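View pics/side0.png

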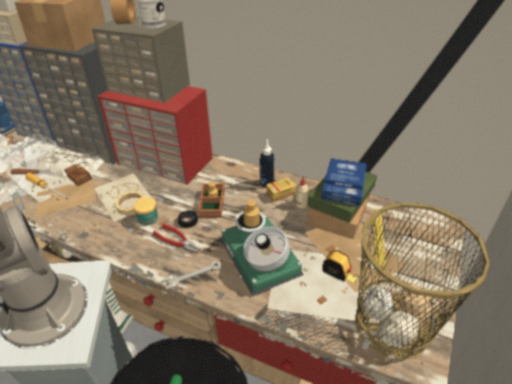

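```bash
cat > h.py <<'E'
from bench import manip
import cv2,numpy as np
def rays(p,uv):
    q=cv2.undistortPoints(np.array(uv,float).reshape(-1,1,2),p["K"],p["dist"]).reshape(-1,2)
    R=cv2.Rodrigues(p["rvec"])[0]; d=np.c_[q,np.ones(len(q))]@R
    return -R.T@np.ravel(p["tvec"]), d/np.linalg.norm(d,axis=1,keepdims=True)
def plane(p,uv,z):
    c,d=rays(p,uv); return c+d*((z-c[2])/d[:,2])[:,None]
def tri(views):  # [(params,uv)...] one point
    A=np.zeros((3,3));b=np.zeros(3);L=[]
    for p,uv in views:
        c,d=rays(p,[uv]);P=np.eye(3)-np.outer(d[0],d[0]);A+=P;b+=P@c;L.append((P,c))
    x=np.linalg.solve(A,b); return x,max(np.linalg.norm(P@(x-c)) for P,c in L)
def proj(p,X): return cv2.projectPoints(np.array(X,float).reshape(-1,1,3),p["rvec"],p["tvec"],p["K"],p["dist"])[0].reshape(-1,2)
E
python3 - <<'E'
from h import *
s=manip.camera_params("scene");d=manip.camera_params("side")
for n,a,b in[("wtop",(269,205),(251,206)),("knob",(296,243),(263,240)),("stored wt top",(198,184),(211,186)),("blackbottle top",(250,124),(267,142)),("oil top",(298,158),(304,180))]:
    x,e=tri([(s,a),(d,b)]);print(n,x.round(3),e.round(4))
print("case corners z=.032",plane(s,[(186,186),(208,180),(218,214),(193,220)],.032).round(3).tolist())
print("base corners z=.05",plane(s,[(236,240),(294,292),(331,258)],.05).round(3).tolist())
print("tape,pliers,wrench",plane(s,[(185,232),(185,258),(220,297),(362,244)],.01).round(3).tolist())
p=manip.camera_params("wrist");o=manip.get_obs();c,dd=rays(p,[(256,192),(256,300)]);R=o["tcp_rot"]
print("wrist cam in tool",R.T@(c-o["tool_pos"]),dd@R,p["K"])
E
```

```text
wtop [0.569 0.179 0.156] 0.0033
knob [0.59  0.072 0.129] 0.0006
stored wt top [0.453 0.412 0.051] 0.0055
blackbottle top [0.643 0.464 0.176] 0.005
oil top [0.749 0.349 0.1  ] 0.0045
case corners z=.032 [[0.425, 0.443, 0.032], [0.494, 0.44, 0.032], [0.476, 0.302, 0.032], [0.405, 0.31, 0.032]]
base corners z=.05 [[0.485, 0.188, 0.05], [0.553, -0.002, 0.05], [0.682, 0.042, 0.05]]
tape,pliers,wrench [[0.374, 0.296, 0.01], [0.35, 0.215, 0.01], [0.395, 0.075, 0.01], [0.802, 0.064, 0.01]]
wrist cam in tool [ 0.08251386 -0.00203162 -0.12449017] [[-0.31143752 -0.0037169   0.95025936]
 [-0.62452354 -0.00355231  0.7809979 ]] [[291.08344488   0.         257.23814406]
 [  0.         291.08344488 194.57954726]
 [  0.           0.           1.        ]]
```

```bash
T=".329 -.284 -.08 0 0 -28"; python3 inch.py '.329 -.284 -.08 0 0 -28;.329 -.284 -.08 0 0 -28;.329 -.284 -.08 0 0 -28;.329 -.284 -.08 0 0 -28;.329 -.284 -.08 0 0 -28;.329 -.284 -.08 0 0 -28;.329 -.284 -.08 0 0 -28;.329 -.284 -.08 0 0 -28;.329 -.284 -.08 0 0 -28;.329 -.284 -.08 0 0 -28;.329 -.284 -.08 0 0 -28;.329 -.284 -.08 0 0 -28' .07
python3 - <<'E'
from h import *
o=manip.get_obs();R=o["tcp_rot"];print(o["joint_pos"].round(1),(R.T@(np.array([.5,.23,.36])-o["tool_pos"])).round(3))
x=np.array([.17,.985,0]);x/=np.linalg.norm(x);z=np.array([0,0,-1.]);G=np.c_[x,np.cross(z,x),z]
print(np.degrees(cv2.Rodrigues(R.T@G)[0].ravel()).round(1))
E
```

```text
clock: 1.1
tool_pos: [0.453, -0.1927, 0.3312]
tcp_rot: [[0.605, 0.796, 0.003], [0.796, -0.605, 0.002], [0.004, 0.002, -1.0]]
wrist_force: [1.3, -0.2, 0.5]
opening: 0.0698
gripper_force: 0.0
[ 35.6   3.8 -18.4 101.8   1.1  74.4 -20.2] [ 0.365 -0.218 -0.028]
[  0.1  -0.2 -27.4]
```

```bash
python3 inch.py '.365 -.218 -.028 0 0 -27;.365 -.218 -.028 0 0 -27;.365 -.218 -.028 0 0 -27;.365 -.218 -.028 0 0 -27;.365 -.218 -.028 0 0 -27;.365 -.218 -.028 0 0 -27;.365 -.218 -.028 0 0 -27;.365 -.218 -.028 0 0 -27;.365 -.218 -.028 0 0 -27;.365 -.218 -.028 0 0 -27;.365 -.218 -.028 0 0 -27;.365 -.218 -.028 0 0 -27' .05
python3 - <<'E'
from h import *
import pickle
o=manip.get_obs();p=manip.camera_params("wrist");im=manip.read_camera("wrist")
pickle.dump((o,p,im),open("w1.pkl","wb"))
print(o["joint_pos"].round(1),o["dq"].round(1))
cv2.imwrite("pics/w1.png",cv2.resize(im[:,:,::-1],(768,576),interpolation=cv2.INTER_CUBIC))
E
```

```text
clock: 2.1
tool_pos: [0.501, 0.2262, 0.3576]
tcp_rot: [[0.182, 0.983, -0.001], [0.983, -0.182, 0.002], [0.002, -0.002, -1.0]]
wrist_force: [-0.2, -0.2, -0.1]
opening: 0.0498
gripper_force: 0.0
[  6.2  11.7 -41.1  91.9   7.6  79.4 -46.2] [ 2.9 -1.6  3.9  2.   1.2  1.   1.8]
```

View pics/w1.png

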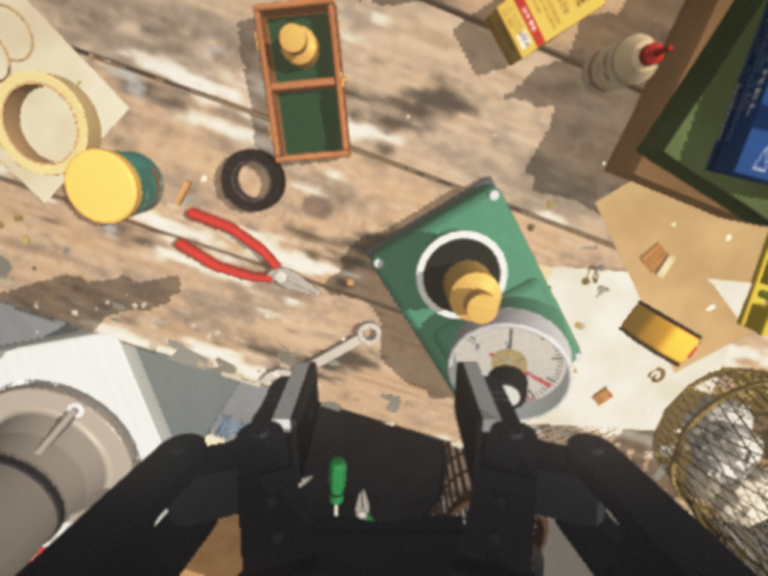

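```bash
python3 inch.py '-.034 .075 .05 0 0 0;-.034 .075 .05 0 0 0;-.034 .075 .05 0 0 0;-.034 .075 .05 0 0 0;-.034 .075 .05 0 0 0' .05
python3 - <<'E'
from h import *
import pickle
o=manip.get_obs();p=manip.camera_params("wrist");im=manip.read_camera("wrist")
pickle.dump((o,p,im),open("w2.pkl","wb"))
print(o["joint_pos"].round(1),o["dq"].round(1))
cv2.imwrite("pics/w2.png",cv2.resize(im[:,:,::-1],(768,576),interpolation=cv2.INTER_CUBIC))
E
```

```text
clock: 2.57
tool_pos: [0.5692, 0.1718, 0.3069]
tcp_rot: [[0.193, 0.981, -0.003], [0.981, -0.193, -0.001], [-0.002, -0.002, -1.0]]
wrist_force: [-1.3, 0.8, -0.0]
opening: 0.0502
gripper_force: 0.0
[  8.9  18.2 -38.1  90.5  11.5  75.4 -41.9] [-1.4 -1.9 -3.1 -0.7 -0.7  0.  -0.2]
```

View pics/w2.png

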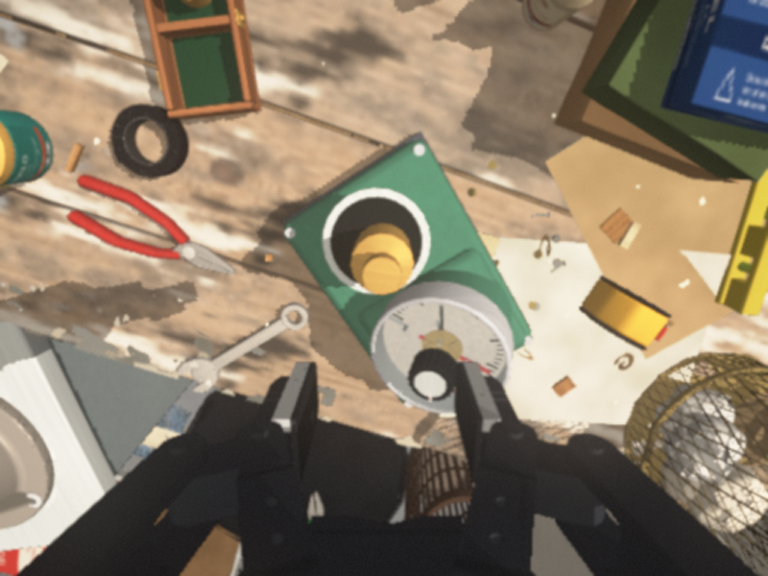

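```bash
python3 - <<'E'
from h import *
import pickle
V=[pickle.load(open(f"w{i}.pkl","rb")) for i in(1,2)]
C=[]
for k,(o,p,im) in enumerate(V):
    hsv=cv2.cvtColor(im,cv2.COLOR_RGB2HSV)
    m=cv2.inRange(hsv,(14,110,90),(28,255,255)); roi=np.zeros_like(m)
    x0,y0=((290,165),(228,140))[k]; roi[y0:y0+60,x0:x0+55]=255; m&=roi
    c=max(cv2.findContours(m,0,cv2.CHAIN_APPROX_NONE)[0],key=cv2.contourArea)[:,0]
    low=c[c[:,1]>c[:,1].max()-11].astype(float)
    A=np.c_[2*low,np.ones(len(low))];s=np.linalg.lstsq(A,(low**2).sum(1),rcond=None)[0]
    r=np.sqrt(s[2]+s[0]**2+s[1]**2);print(k,"bbox",cv2.boundingRect(c),"circ",s[:2].round(1),r.round(1));C.append(s[:2])
P=[v[1] for v in V]
T=lambda a,b:tri([(P[0],np.array(a)/1.5),(P[1],np.array(b)/1.5)])
print("knob c",tri([(P[0],C[0]),(P[1],C[1])]))
print("click top disc",T((487,307),(388,273)))
print("case nl",T((273,162),(170,117)),"nr",T((350,155),(260,108)))
w1=plane(P[0],np.array([(273,162),(350,155),(255,5),(340,0)])/1.5,.032);print(w1.round(4))
f=plane(P[0],np.array([(277,94),(337,90),(345,147),(281,155)])/1.5,.032);print("floor mouth",f.round(4).tolist())
print("platform ring",T((461,275),(377,241)))
for b in(0,1):
    hsv=cv2.cvtColor(V[b][2],cv2.COLOR_RGB2HSV);m=cv2.inRange(hsv,(60,80,20),(95,255,150));roi=np.zeros_like(m)
    x0,x1,y0,y1=((182,232,57,104),(112,164,18,75))[b];roi[y0:y1,x0:x1]=255;m&=roi
    c=max(cv2.findContours(m,0,cv2.CHAIN_APPROX_NONE)[0],key=cv2.contourArea);q=cv2.boxPoints(cv2.minAreaRect(c));print("green",plane(P[b],q,.006).round(4)[:,:2].tolist())
E
```

```text
0 bbox (296, 173, 39, 43) circ [317.4 198.1] 16.8
1 bbox (233, 149, 44, 48) circ [254.6 176.7] 18.6
knob c (array([0.56639823, 0.17835517, 0.14245544]), np.float64(0.0003609931327079666))
click top disc (array([0.57047413, 0.17837447, 0.16623796]), np.float64(0.00017747189154881476))
case nl (array([0.39820967, 0.31543158, 0.01607177]), np.float64(0.0008554642228074521)) nr (array([0.47668659, 0.307539  , 0.00369971]), np.float64(0.0009958653936646875))
[[0.4017 0.3145 0.032 ]
 [0.4784 0.3069 0.032 ]
 [0.4206 0.4512 0.032 ]
 [0.4971 0.4404 0.032 ]]
floor mouth [[0.4215, 0.3745, 0.032], [0.4785, 0.3672, 0.032], [0.4751, 0.3152, 0.032], [0.4113, 0.3195, 0.032]]
platform ring (array([0.5629392 , 0.18461036, 0.09362731]), np.float64(0.0004886946074098512))Traceback (most recent call last):
  File "<stdin>", line 24, in <module>
ValueError: max() iterable argument is empty
```

```bash
python3 inch.py '.0065 0 .04 0 0 -3;.0065 0 .075 0 0 -3;.0065 0 .1 0 0 -3;.0065 0 .12 0 0 -3;.0065 0 .135 0 0 -3;.0065 0 .144 0 0 -3;.0065 0 .144 0 0 -3;.0065 0 .144 0 0 -3' .05 && python3 inch.py '0 0 0 0 0 0;0 0 0 0 0 0;0 0 0 0 0 0;0 0 0 0 0 0;0 0 0 0 0 0;0 0 0 0 0 0' 0 50
```

```text
clock: 3.28
tool_pos: [0.5704, 0.1817, 0.1651]
tcp_rot: [[0.136, 0.991, 0.001], [0.991, -0.136, 0.0], [0.0, 0.001, -1.0]]
wrist_force: [-0.9, 0.1, 0.6]
opening: 0.0502
gripper_force: 0.0
clock: 3.78
tool_pos: [0.5702, 0.1815, 0.1643]
tcp_rot: [[0.137, 0.991, 0.0], [0.991, -0.137, 0.0], [0.0, 0.0, -1.0]]
wrist_force: [-2.7, 0.6, 2.2]
opening: 0.0226
gripper_force: 48.8
```

```bash
python3 inch.py '0 0 -.01 0 0 0;0 0 -.025 0 0 0;0 0 -.05 0 0 0;0 0 -.08 0 0 0;0 0 -.1 0 0 0;0 0 -.1 0 0 0;0 0 -.1 0 0 0' - 60
python3 - <<'E'
from h import *
import pickle
o=manip.get_obs();p=manip.camera_params("wrist");im=manip.read_camera("wrist")
print(o["wrist_force"],o["ft_torque"],o["joint_pos"].round(1))
d=np.array([.4456,.3444,.26])-o["tool_pos"];print((o["tcp_rot"].T@d).round(4))
E
```

```text
clock: 4.37
tool_pos: [0.5707, 0.1806, 0.264]
tcp_rot: [[0.138, 0.99, 0.001], [0.99, -0.138, -0.001], [-0.0, 0.001, -1.0]]
wrist_force: [-0.7, -1.0, -6.5]
opening: 0.0218
gripper_force: 59.5
[-0.68263869 -1.01104161 -6.48139847] [-0.0179249  -0.01417527 -0.04904043] [  8.2  20.3 -38.5  93.6  13.3  70.7 -40.9]
[ 0.145  -0.1465  0.0037]
```

```bash
python3 inch.py '.015 -.015 0 0 0 0;.04 -.04 0 0 0 0;.068 -.068 0 0 0 0;.095 -.096 0 0 0 0;.12 -.122 0 0 0 0;.137 -.139 0 0 0 0;.145 -.1465 0 0 0 0;.145 -.1465 0 0 0 0;.145 -.1465 0 0 0 0' -
python3 - <<'E'
from h import *
import pickle
o=manip.get_obs();p=manip.camera_params("wrist");im=manip.read_camera("wrist")
pickle.dump((o,p,im),open("w3.pkl","wb"))
print(o["joint_pos"].round(1))
cv2.imwrite("pics/w3.png",cv2.resize(im[:,:,::-1],(768,576),interpolation=cv2.INTER_CUBIC))
E
```

```text
clock: 5.17
tool_pos: [0.445, 0.3435, 0.2621]
tcp_rot: [[0.137, 0.991, -0.002], [0.991, -0.137, -0.003], [-0.003, -0.001, -1.0]]
wrist_force: [0.4, -1.0, -5.8]
opening: 0.022
gripper_force: 59.6
[ -6.5  17.4 -43.7  98.3  12.8  69.6 -61.3]
```

View pics/w3.png

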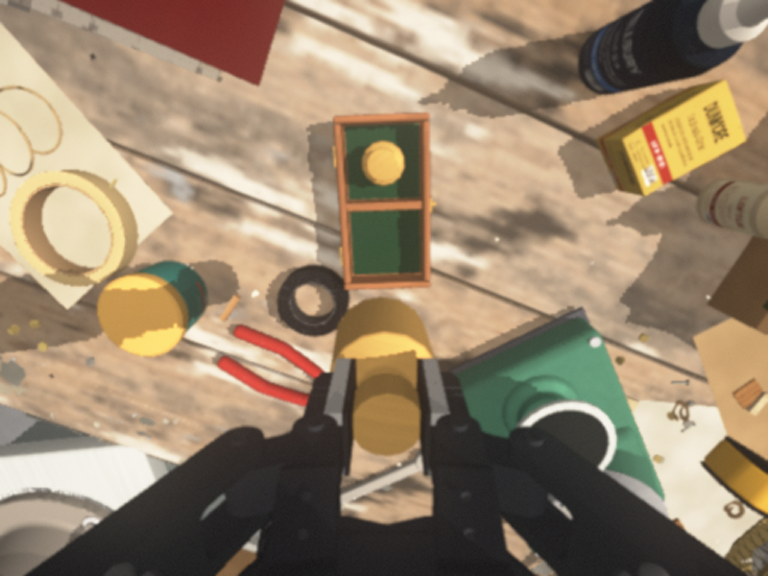

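```bash
python3 - <<'E'
from h import *
import pickle
o1,p1,_=pickle.load(open("w1.pkl","rb"));o,p,im=pickle.load(open("w3.pkl","rb"))
a=np.array([(273,162),(350,155),(255,5),(340,0)])/1.5;b=np.array([(347,288),(432,287),(335,116),(429,114)])/1.5
for i in range(4):print(tri([(p1,a[i]),(p,b[i])]))
q=plane(p,b,.032);ax=q[2]+q[3]-q[0]-q[1];ax/=np.linalg.norm(ax);print(q.round(4),ax,q.mean(0)-.034*ax)
f=plane(p,np.array([(350,211),(423,209),(425,274),(354,277)])/1.5,.032);print("mouth",f.mean(0))
f=plane(p,np.array([(352,214),(422,212),(424,272),(356,274)])/1.5,.006);print("floor",f.round(4).tolist())
# foot / body top expected if weight axis = tool axis through TCP
t=np.linspace(0,2*np.pi,60);z0=o["tool_pos"][2]-.067
for z in(z0,z0+.042):
    c=proj(p,np.c_[o["tool_pos"][0]+.022*np.cos(t),o["tool_pos"][1]+.022*np.sin(t),0*t+z])*1.5;print(c.min(0),c.max(0))
E
```

```text
(array([0.40453294, 0.31522542, 0.03422525]), np.float64(0.0022978941264677963))
(array([0.4784741 , 0.30685974, 0.03324265]), np.float64(3.769211952556142e-05))
(array([0.41952311, 0.45260687, 0.02734441]), np.float64(0.00010713136375240213))
(array([0.49452197, 0.44591443, 0.00962746]), np.float64(0.001945490039311443))
[[0.4064 0.3154 0.032 ]
 [0.4785 0.3064 0.032 ]
 [0.4199 0.4522 0.032 ]
 [0.4906 0.4439 0.032 ]] [0.09287312 0.99567795 0.        ] [0.44570407 0.34564143 0.032     ]
mouth [0.44637816 0.34902751 0.032     ]
floor [[0.4182, 0.3735, 0.006], [0.4787, 0.3669, 0.006], [0.4745, 0.3128, 0.006], [0.4131, 0.3193, 0.006]]
[341.7577852  286.18296539] [434.00428577 370.82811698]
[331.27995534 321.52334465] [445.17655314 422.16868556]
```

```bash
python3 inch.py '.007 .001 .03 0 0 -1.5;.007 .001 .06 0 0 -1.5;.007 .001 .09 0 0 -1.5;.007 .001 .115 0 0 -1.5;.007 .001 .135 0 0 -1.5;.007 .001 .142 0 0 -1.5;.007 .001 .142 0 0 -1.5' -
python3 - <<'E'
from h import *
import pickle
o=manip.get_obs();p=manip.camera_params("wrist");im=manip.read_camera("wrist")
pickle.dump((o,p,im),open("w4.pkl","wb"))
cv2.imwrite("pics/w4.png",cv2.resize(im[:,:,::-1],(768,576),interpolation=cv2.INTER_CUBIC))
E
```

```text
clock: 5.8
tool_pos: [0.4474, 0.3484, 0.1193]
tcp_rot: [[0.114, 0.993, -0.004], [0.993, -0.114, -0.004], [-0.005, -0.003, -1.0]]
wrist_force: [0.2, 0.2, -5.7]
opening: 0.0227
gripper_force: 59.8
```

View pics/w4.png

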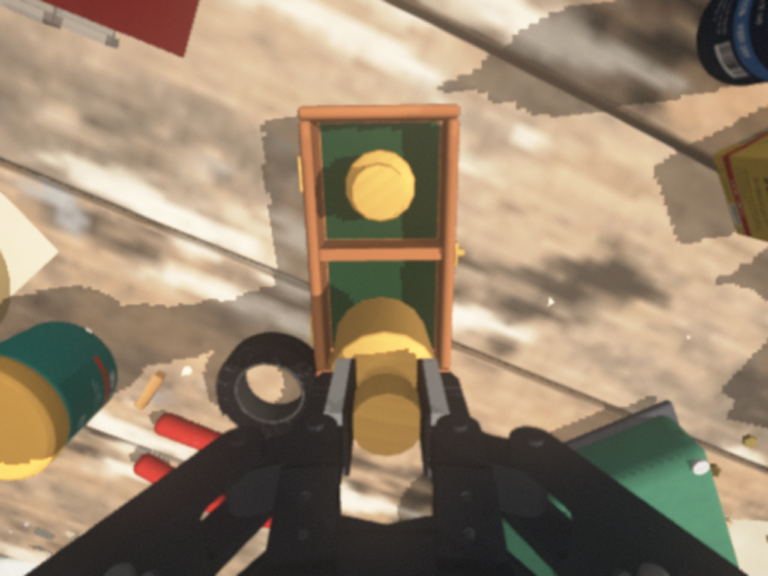

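```bash
python3 - <<'E'
from h import *
import pickle
o,p,im=pickle.load(open("w4.pkl","rb"));R=o["tcp_rot"]
L=lambda uv,z:((plane(p,np.array(uv)/1.5,z)-o["tool_pos"])@R)[:,:2].round(4).tolist()
print("divider near edge L,R",L([(325,260),(440,258)],.032))
print("inner walls L/R",L([(329,330),(441,330)],.032),"outer far",L([(299,108),(460,105)],.032))
print("foot top edge",L([(382,297)],.050),"body L R edges",L([(335,335),(431,335)],.07))
E
```

```text
divider near edge L,R [[0.0294, -0.0313], [0.0304, 0.0262]]
inner walls L/R [[-0.0088, -0.0309], [-0.0087, 0.0283]] outer far [[0.1001, -0.04], [0.1013, 0.0325]]
foot top edge [[0.0161, -0.0027]] body L R edges [[0.0055, -0.023], [0.0056, 0.0188]]
```

```bash
python3 inch.py '.0035 0 .008 0 0 0;.0035 0 .016 0 0 0;.0035 0 .024 0 0 0;.0035 0 .031 0 0 0;.0035 0 .036 0 0 0;.0035 0 .039 0 0 0;.0035 0 .041 0 0 0;.0035 0 .042 0 0 0' - ; python3 inch.py '0 0 .001 0 0 0;0 0 .002 0 0 0;0 0 .002 0 0 0' -
```

```text
clock: 6.52
tool_pos: [0.4475, 0.3551, 0.0797]
tcp_rot: [[0.111, 0.994, -0.0], [0.994, -0.111, -0.0], [-0.0, -0.0, -1.0]]
wrist_force: [-0.4, 0.4, -6.4]
opening: 0.0221
gripper_force: 59.8
clock: 6.77
tool_pos: [0.4476, 0.3551, 0.078]
tcp_rot: [[0.111, 0.994, 0.0], [0.994, -0.111, -0.0], [-0.0, 0.0, -1.0]]
wrist_force: [0.3, -0.7, -5.8]
opening: 0.0219
gripper_force: 59.8
```

```bash
python3 inch.py '-.002 0 .001 0 0 0;-.002 0 .002 0 0 0;-.002 0 .003 0 0 0;-.002 0 .003 0 0 0' - ; python3 inch.py '0 0 .001 0 0 0;0 0 .002 0 0 0;0 0 .002 0 0 0' -
```

```text
clock: 7.1
tool_pos: [0.4474, 0.3532, 0.0752]
tcp_rot: [[0.111, 0.994, 0.0], [0.994, -0.111, -0.0], [0.0, 0.0, -1.0]]
wrist_force: [0.3, -0.1, -3.6]
opening: 0.0219
gripper_force: 59.9
clock: 7.35
tool_pos: [0.4474, 0.354, 0.075]
tcp_rot: [[0.111, 0.994, 0.001], [0.994, -0.111, 0.0], [0.0, 0.001, -1.0]]
wrist_force: [-3.8, -2.8, 8.2]
opening: 0.022
gripper_force: 61.2
```

```bash
python3 inch.py '0 0 -.001 0 0 0;0 0 -.001 0 0 0;0 0 -.001 0 0 0;0 0 -.001 0 0 0' .055 && python3 inch.py '0 0 -.01 0 0 0;0 0 -.03 0 0 0;0 0 -.06 0 0 0;0 0 -.1 0 0 0;0 0 -.14 0 0 0;0 0 -.18 0 0 0;0 0 -.2 0 0 0;0 0 -.2 0 0 0' -
python3 - <<'E'
from h import *
import pickle
o=manip.get_obs();p=manip.camera_params("wrist");im=manip.read_camera("wrist")
pickle.dump((o,p,im),open("w5.pkl","wb"));s=manip.read_camera("scene")
print(o["joint_pos"].round(1))
a=cv2.resize(im[:300,:,::-1],(640,375),interpolation=cv2.INTER_CUBIC)
b=cv2.resize(s[200:290,230:345,::-1],(288,225),interpolation=cv2.INTER_CUBIC)
c=np.zeros((600,640,3),np.uint8);c[:375]=a;c[375:,:288]=b;cv2.imwrite("pics/w5.png",c)
E
```

```text
clock: 7.68
tool_pos: [0.4477, 0.3534, 0.0742]
tcp_rot: [[0.111, 0.994, 0.001], [0.994, -0.111, 0.001], [0.001, 0.001, -1.0]]
wrist_force: [-0.3, 0.3, -0.3]
opening: 0.0551
gripper_force: 0.0
clock: 8.35
tool_pos: [0.4491, 0.3559, 0.2807]
tcp_rot: [[0.111, 0.994, 0.009], [0.994, -0.111, 0.007], [0.008, 0.008, -1.0]]
wrist_force: [0.5, -0.1, 0.1]
opening: 0.0548
gripper_force: 0.0
[ -6.8  17.4 -44.5  96.   13.   71.1 -60.5]
```

View pics/w5.png

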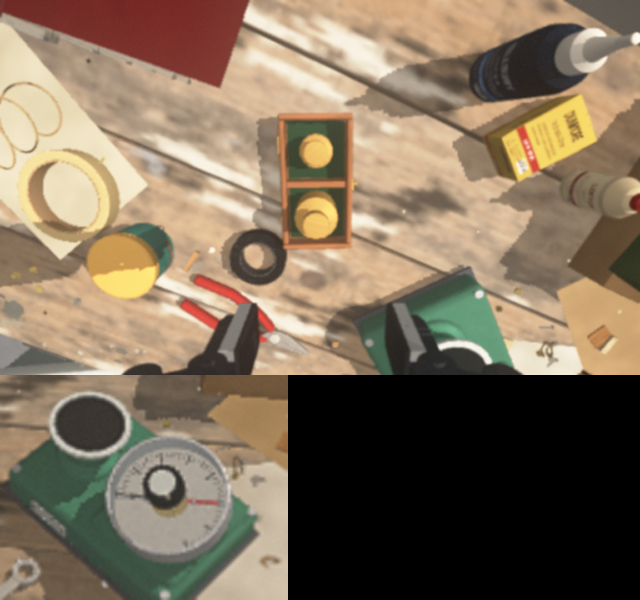

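```bash
cat > goal.py <<'E'
from h import *
def frame(yaw):
    y=np.radians(yaw);t=np.radians(20);n=np.array([-np.sin(t)*np.cos(y),-np.sin(t)*np.sin(y),np.cos(t)]);return n
def rel(pos,R):  # rows needed in tool axes now
    o=manip.get_obs();A=o["tcp_rot"]
    print("shift",(A.T@(np.array(pos)-o["tool_pos"])).round(4),"rot",np.degrees(cv2.Rodrigues(A.T@R)[0].ravel()).round(2))
def minrot(n,A):  # turn A least so that its z is -n
    v=np.cross(A[:,2],-n);s=np.linalg.norm(v);return cv2.Rodrigues(v/s*np.arcsin(s))[0]@A
E
python3 - <<'E'
from goal import *
import pickle
for f,q in(("w1",[(373,262),(488,180),(579,355)]),("w2",[(285,232),(418,134),(530,333)])):
    o,p,im=pickle.load(open(f+".pkl","rb"));c=plane(p,np.array(q)/1.5,.05)
    e=c[0]-c[1];g=c[1]-c[2];print(c.round(3).tolist(),np.linalg.norm(e),np.linalg.norm(g),np.degrees(np.arctan2(-e[1],-e[0])),np.degrees(np.arctan2(-g[0],g[1])), "mid",((c[0]+c[2])/2).round(4))
s=manip.camera_params("scene");d=manip.camera_params("side")
n=frame(20);o=manip.get_obs();G=minrot(n,o["tcp_rot"]);rel(np.array([.594,.079,.1])+.14*n,G)
E
```

```text
[[0.481, 0.2, 0.05], [0.606, 0.26, 0.05], [0.685, 0.055, 0.05]] 0.13841042690180208 0.21988685062548372 25.727325946675787 21.048931735798718 mid [0.5832 0.1276 0.05  ]
[[0.482, 0.2, 0.05], [0.611, 0.258, 0.05], [0.686, 0.06, 0.05]] 0.1415774879955826 0.21070020859879027 24.100962828732158 20.73447824347096 mid [0.5842 0.1301 0.05  ]
shift [-0.2777  0.1332  0.0435] rot [-17.8    8.83  -0.  ]
```

```bash
python3 inch.py '-.278 .133 .043 -17.8 8.8 0;-.278 .133 .043 -17.8 8.8 0;-.278 .133 .043 -17.8 8.8 0;-.278 .133 .043 -17.8 8.8 0;-.278 .133 .043 -17.8 8.8 0;-.278 .133 .043 -17.8 8.8 0;-.278 .133 .043 -17.8 8.8 0;-.278 .133 .043 -17.8 8.8 0;-.278 .133 .043 -17.8 8.8 0;-.278 .133 .043 -17.8 8.8 0;-.278 .133 .043 -17.8 8.8 0' .07
python3 - <<'E'
from goal import *
import pickle
o=manip.get_obs();p=manip.camera_params("wrist");im=manip.read_camera("wrist")
pickle.dump((o,p,im),open("w6.pkl","wb"))
print(o["joint_pos"].round(1))
cv2.imwrite("pics/w6.png",cv2.resize(im[:,:,::-1],(768,576),interpolation=cv2.INTER_CUBIC))
E
```

```text
clock: 9.37
tool_pos: [0.5475, 0.0632, 0.2298]
tcp_rot: [[0.085, 0.945, 0.317], [0.985, -0.128, 0.117], [0.151, 0.302, -0.941]]
wrist_force: [-0.5, 0.3, 0.2]
opening: 0.0702
gripper_force: 0.0
[ 21.7   5.4 -32.2 116.5  -1.   39.6 -15.5]
```

View pics/w6.png

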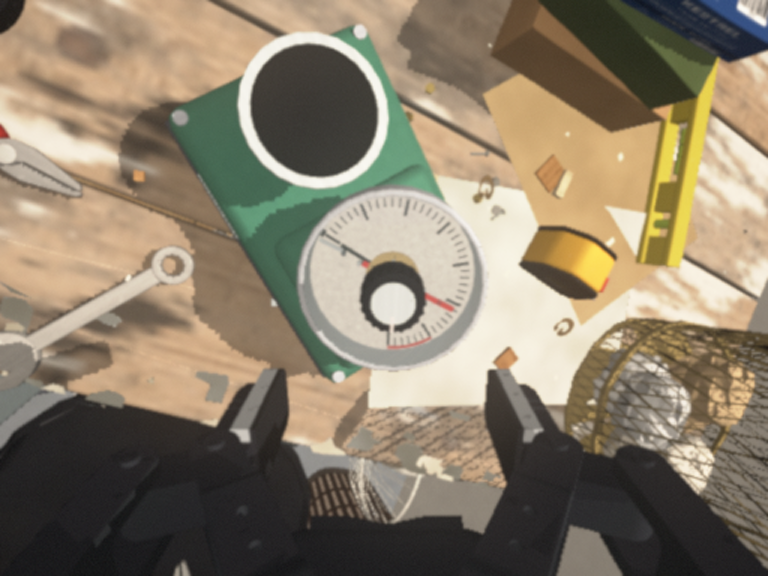

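```bash
python3 - <<'E'
from goal import *
import pickle
o2,p2,_=pickle.load(open("w2.pkl","rb"));o,p,im=pickle.load(open("w6.pkl","rb"))
s=manip.camera_params("scene")
# white cap in w6: bright blob near (261,202)
g=cv2.cvtColor(im,cv2.COLOR_RGB2GRAY);m=(g[185:218,243:280]>150).astype(np.uint8)
n_,l,st,ce=cv2.connectedComponentsWithStats(m);k=l[202-185,261-243];print("white",ce[k]+[243,185],st[k])
m=(g[160:225,230:295]<60).astype(np.uint8)
n_,l,st,ce=cv2.connectedComponentsWithStats(m);k=1+np.argmax(st[1:,4]);print("black",ce[k]+[230,160],st[k][:4]+[230,160,0,0])
a=np.array((392,302))/1.5
print("top",tri([(p,a),(p2,np.array((431,385))/1.5)]),tri([(p,a),(s,(294.7,243.6))]))
# ring/rim
print("platform",tri([(p,np.array((313,110))/1.5),(p2,np.array((377,241))/1.5)]))
t=np.linspace(0,2*np.pi,90)
for yaw in(21.5,):
  n=frame(yaw);u=np.array([np.cos(np.radians(yaw)),np.sin(np.radians(yaw)),0]);l=np.array([-u[1],u[0],0]);b=np.cross(l,n)
  O=np.array([.5837,.129,0]);D=O-.048*l+[0,0,.08]
  for nm,c,r in(("rim",D,.06),("knobtop",D+.03*n,.018),("knobbot",D+.008*n,.018)):
    q=proj(p,c+r*(np.cos(t)[:,None]*b+np.sin(t)[:,None]*l))*1.5;print(nm,q.min(0).round(),q.max(0).round())
  P=O+.062*l+[0,0,.104];q=proj(p,P+.042*(np.cos(t)[:,None]*u+np.sin(t)[:,None]*l))*1.5;print("plat",q.min(0).round(),q.max(0).round())
E
```

```text
white [261.58737151 202.34361233] [  4   4  30  29 681]
black [248.96875 182.53125] [244 178  12  10]
top (array([0.58340866, 0.07573075, 0.13520706]), np.float64(0.0011755898164885958)) (array([0.58665217, 0.07400182, 0.12597397]), np.float64(0.0013661856287058038))
platform (array([0.56260477, 0.1864828 , 0.09808666]), np.float64(0.0010210715111496416))
rim [302. 180.] [480. 351.]
knobtop [362. 256.] [421. 312.]
knobbot [364. 248.] [418. 300.]
plat [234.  28.] [385. 185.]
```

```bash
python3 - <<'E'
from goal import *
import pickle
o,p,im=pickle.load(open("w6.pkl","rb"));o2,p2,_=pickle.load(open("w2.pkl","rb"));s=manip.camera_params("scene")
t=np.linspace(0,2*np.pi,90);yaw=21.5
n=frame(yaw);u=np.array([np.cos(np.radians(yaw)),np.sin(np.radians(yaw)),0]);l=np.array([-u[1],u[0],0]);b=np.cross(l,n)
O=np.array([.5837,.129,0]);D=O-.048*l+[0,0,.08]
for h in(0,.01,.014,.018,.022):
    q=proj(p,D+h*n+.06*(np.cos(t)[:,None]*b+np.sin(t)[:,None]*l))*1.5;print("rim",h,q.min(0).round(),q.max(0).round(),end=" ")
    k=D+(h+.03)*n;q=proj(p,k+.018*(np.cos(t)[:,None]*b+np.sin(t)[:,None]*l))*1.5
    print("ktop",k.round(4),proj(p,k)*1.5,q.min(0).round(),q.max(0).round(),"w2",proj(p2,k)*1.5,"sc",proj(s,k))
E
```

```text
rim 0 [302. 180.] [480. 351.] ktop [0.5917 0.0806 0.1082] [[391.55185916 284.83206369]] [362. 256.] [421. 312.] w2 [[435.7332179  360.33041276]] sc [[294.07080377 245.23348149]]
rim 0.01 [300. 182.] [483. 357.] ktop [0.5886 0.0793 0.1176] [[391.75101076 290.12993463]] [361. 261.] [422. 318.] w2 [[433.3069538  367.83943557]] sc [[293.48837754 243.85205228]]
rim 0.014 [299. 182.] [484. 360.] ktop [0.5873 0.0788 0.1213] [[391.83479336 292.35922436]] [361. 263.] [423. 321.] w2 [[432.30402057 370.94190724]] sc [[293.25205488 243.29156078]]
rim 0.018 [297. 183.] [485. 363.] ktop [0.586  0.0783 0.1251] [[391.92108973 294.65570247]] [361. 264.] [423. 324.] w2 [[431.28177148 374.10322917]] sc [[293.01378154 242.72646091]]
rim 0.022 [296. 183.] [487. 365.] ktop [0.5847 0.0778 0.1289] [[392.01001418 297.02243893]] [360. 266.] [424. 326.] w2 [[430.23965591 377.32505168]] sc [[292.77353353 242.15669629]]
```

```bash
python3 inch.py '0 0 0 0 0 43;0 0 0 0 0 43;0 0 0 0 0 43;0 0 0 0 0 43;0 0 0 0 0 43;0 0 0 0 0 43;0 0 0 0 0 43' .065
python3 - <<'E'
from goal import *
o=manip.get_obs();print(o["joint_pos"].round(1))
E
```

```text
clock: 10.0
tool_pos: [0.548, 0.0641, 0.231]
tcp_rot: [[0.706, 0.632, 0.319], [0.633, -0.765, 0.117], [0.318, 0.119, -0.941]]
wrist_force: [0.5, -0.9, -0.9]
opening: 0.0649
gripper_force: 0.0
[ 18.2   5.1 -28.6 116.5  -1.7  39.6 -58. ]
```

```bash
python3 inch.py '0 0 0 0 0 43;0 0 0 0 0 43;0 0 0 0 0 43;0 0 0 0 0 43;0 0 0 0 0 43;0 0 0 0 0 43;0 0 0 0 0 43' .065
python3 - <<'E'
from goal import *
import pickle
o=manip.get_obs();p=manip.camera_params("wrist");im=manip.read_camera("wrist")
pickle.dump((o,p,im),open("w7.pkl","wb"))
print(o["joint_pos"].round(1),proj(p,[.586,.075,.127])*1.5)
cv2.imwrite("pics/w7.png",cv2.resize(im[:,:,::-1],(768,576),interpolation=cv2.INTER_CUBIC))
E
```

```text
clock: 10.58
tool_pos: [0.5481, 0.0635, 0.231]
tcp_rot: [[0.948, -0.017, 0.319], [-0.057, -0.992, 0.116], [0.314, -0.128, -0.941]]
wrist_force: [0.8, -0.2, -0.6]
opening: 0.0649
gripper_force: 0.0
[  15.1    4.9  -25.2  116.5   -2.3   39.5 -100.3] [[391.35360175 291.36377216]]
```

View pics/w7.png

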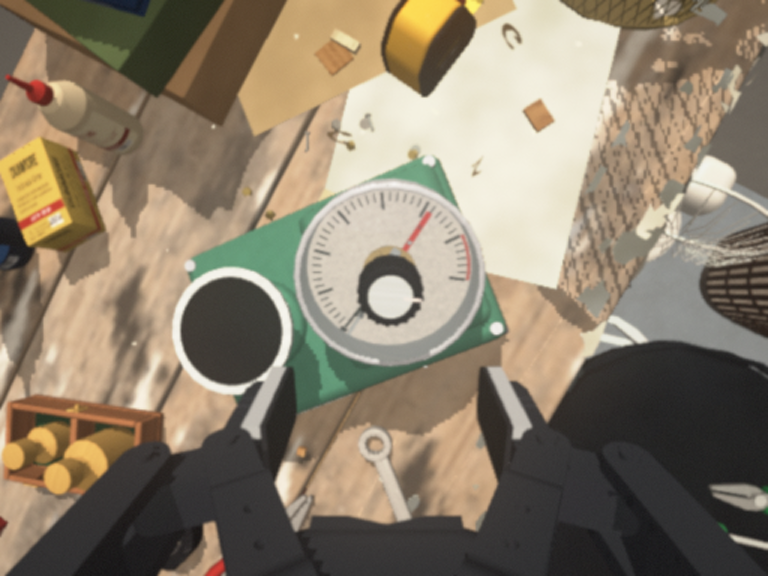

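```bash
python3 - <<'E'
from goal import *
import pickle
o,p,im=pickle.load(open("w6.pkl","rb"));o7,p7,i7=pickle.load(open("w7.pkl","rb"))
def cap(im,c):
    g=cv2.cvtColor(im,cv2.COLOR_RGB2GRAY);c=np.array(c);x,y=c-16
    m=(g[y:y+33,x:x+37]>150).astype(np.uint8);m=cv2.morphologyEx(m,cv2.MORPH_OPEN,np.ones((7,7),np.uint8))
    n_,l,st,ce=cv2.connectedComponentsWithStats(m);k=l[16,16];print(st[k]);return ce[k]+[x,y]
a=cap(im,(261,202));b=cap(i7,(260,197));print(a*1.5,b*1.5)
x,e=tri([(p,a),(p7,b)]);print("top",x,e)
r,e2=tri([(p,np.array((392.5,278.5))/1.5),(p7,np.array((392,272.5))/1.5)]);print("rim",r,e2,x-r,np.linalg.norm(x-r))
print("n",frame(21.5), "tool z",o7["tcp_rot"][:,2]);n=frame(21.5)
g=x-.011*n;print("grip",g);
for h in(.06,.010):rel(g+h*n,minrot(n,o7["tcp_rot"]))
E
```

```text
[  2   3  30  28 678]
[  2   3  29  28 673]
[392.38495575 303.41814159] [389.77934621 296.1820208 ]
top [0.58328571 0.07519049 0.13296812] 6.480087344607167e-05
rim [0.59913396 0.07966313 0.08603658] 0.0008150842257165228 [-0.01584826 -0.00447265  0.04693154] 0.04973672364553112
n [-0.31822155 -0.1253508   0.93969262] tool z [ 0.31895392  0.1164177  -0.94059307]
grip [0.58678614 0.07656935 0.1226315 ]
shift [0.0018 0.0007 0.0558] rot [ 0.52 -0.06  0.21]
shift [0.0017 0.0002 0.1058] rot [ 0.52 -0.06  0.21]
```

```bash
python3 inch.py '.0017 0 .02 .5 0 0;.0017 0 .05 .5 0 0;.0017 0 .075 .5 0 0;.0017 0 .092 .5 0 0;.0017 0 .1 .5 0 0;.0017 0 .103 .5 0 0;.0017 0 .103 .5 0 0;.0017 0 .103 .5 0 0' .06
python3 - <<'E'
from goal import *
x=np.array([.58329,.07519,.13297]);n=frame(21.5);o=manip.get_obs()
d=o["tool_pos"]-(x-.011*n);R=o["tcp_rot"];print((R.T@d).round(4),R.T@o["wrist_force"])
E
```

```text
clock: 11.3
tool_pos: [0.5835, 0.0741, 0.1357]
tcp_rot: [[0.947, -0.016, 0.321], [-0.059, -0.99, 0.124], [0.316, -0.137, -0.939]]
wrist_force: [-0.2, -0.3, -0.1]
opening: 0.0602
gripper_force: 0.0
[ 0.0012  0.0007 -0.0136] [-0.17072645  0.3197904  -0.01726569]
```

```bash
cat > f.py <<'E'
from goal import *
o=manip.get_obs();R=o["tcp_rot"];d=o["tool_pos"]-np.array([.58679,.07657,.12263])
print("F tool",(R.T@o["wrist_force"]).round(2),"M tool",(R.T@o["ft_torque"]).round(3),"off",(R.T@d).round(4),"j7",o["joint_pos"][6].round(1),"axial",(d@frame(21.5)).round(4))
E
python3 inch.py '-.001 -.0007 0 0 0 0;-.001 -.0007 0 0 0 0;-.001 -.0007 0 0 0 0;-.001 -.0007 0 0 0 0;-.001 -.0007 0 0 0 0;-.001 -.0007 0 0 0 0' 0 40; python3 f.py
```

```text
clock: 11.8
tool_pos: [0.5826, 0.0737, 0.135]
tcp_rot: [[0.947, -0.018, 0.321], [-0.061, -0.99, 0.123], [0.315, -0.136, -0.939]]
wrist_force: [0.1, -4.1, 3.5]
opening: 0.034
gripper_force: 39.5
F tool [ 1.41  3.54 -3.74] M tool [-0.736 -0.218  0.031] off [ 0.0001  0.0012 -0.0133] j7 -107.0 axial 0.0133
```

```bash
python3 inch.py '0 .0007 .001 0 0 0;0 .0007 .002 0 0 0;0 .0007 .003 0 0 0;0 .0007 .003 0 0 0' - 60; python3 f.py; python3 inch.py '0 0 .001 0 0 0;0 0 .002 0 0 0;0 0 .003 0 0 0;0 0 .003 0 0 0' -; python3 f.py
```

```text
clock: 12.13
tool_pos: [0.5836, 0.0741, 0.132]
tcp_rot: [[0.947, -0.018, 0.321], [-0.061, -0.99, 0.124], [0.315, -0.137, -0.939]]
wrist_force: [-3.1, -3.6, 5.5]
opening: 0.0334
gripper_force: 60.5
F tool [-0.99  2.84 -6.56] M tool [-0.559 -0.317  0.076] off [ 0.0001  0.0012 -0.0101] j7 -107.1 axial 0.0101
clock: 12.47
tool_pos: [0.5844, 0.0743, 0.1306]
tcp_rot: [[0.947, -0.018, 0.321], [-0.061, -0.991, 0.123], [0.315, -0.136, -0.939]]
wrist_force: [-9.8, -5.1, 18.4]
opening: 0.0335
gripper_force: 62.1
F tool [ -3.18   2.71 -21.1 ] M tool [-0.582 -1.049 -0.042] off [ 0.0004  0.0012 -0.0085] j7 -107.3 axial 0.0085
```

```bash
cat > red.py <<'E'
from goal import *
import pickle
yaw=np.radians(21.5);n=frame(21.5);l=np.array([-np.sin(yaw),np.cos(yaw),0]);b=np.cross(l,n)
F=np.array([.58329,.07519,.13297])-.038*n   # dial face, near the pointer's level
def red(p,im):
    th=np.radians(np.arange(0,360,1));rr=np.arange(.024,.05,.001)
    X=F+rr[:,None,None]*(np.cos(th)[None,:,None]*l+np.sin(th)[None,:,None]*b)  # angle clockwise from left seen from above
    uv=proj(p,X).reshape(len(rr),len(th),2)
    q=im[np.clip(uv[...,1].round().astype(int),0,383),np.clip(uv[...,0].round().astype(int),0,511)].astype(int)
    m=(q[...,0]>q[...,1]+60)&(q[...,0]>q[...,2]+60)
    return m.sum(0)
def show(p,im):
    c=red(p,im);k=np.where(c>5)[0];print("red deg cw from left:",[(int(i),int(c[i])) for i in k])
if __name__=="__main__":
    import sys
    for f in sys.argv[1:]:
        o,p,im=pickle.load(open(f,"rb"));show(p,im)
        c,d=(0,0)
        for nm,uv in (("w6.pkl",(325,235)),("w7.pkl",(347,328))):
            if nm==f:
                C,D=rays(p,[np.array(uv)/1.5]);X=C+D[0]*(((F-C)@n)/(D[0]@n))-F;print("zero tick deg",np.degrees(np.arctan2(X@b,X@l)),np.linalg.norm(X))
    if len(sys.argv)==1:
        p=manip.camera_params("wrist");im=manip.read_camera("wrist");pickle.dump((0,p,im),open("last.pkl","wb"));show(p,im)
E
python3 red.py w6.pkl w7.pkl; python3 red.py
python3 inch.py '0 0 -.001 0 0 -4;0 0 -.001 0 0 -8;0 0 -.001 0 0 -12;0 0 -.001 0 0 -16;0 0 -.001 0 0 -20' -; python3 f.py;python3 red.py
```

```text
red deg cw from left: [(138, 7), (139, 12), (140, 18), (141, 20), (142, 20), (143, 19), (144, 18), (145, 7)]
zero tick deg -25.633904500945604 0.05140579769141508
red deg cw from left: [(140, 6), (141, 9), (142, 19), (143, 21), (144, 21), (145, 19), (146, 12)]
zero tick deg -28.41922952572754 0.044945757721425506
red deg cw from left: [(129, 7), (130, 12), (131, 20), (132, 23), (133, 22), (134, 22), (135, 11)]
clock: 12.93
tool_pos: [0.5841, 0.0741, 0.1306]
tcp_rot: [[0.895, 0.31, 0.32], [0.285, -0.951, 0.124], [0.343, -0.019, -0.939]]
wrist_force: [-4.8, -4.6, 10.5]
opening: 0.0334
gripper_force: 61.2
F tool [ -2.     2.65 -11.93] M tool [-0.351 -0.83   0.022] off [-0.0004  0.0013 -0.0087] j7 -90.0 axial 0.0087
red deg cw from left: [(109, 7), (110, 12), (111, 20), (112, 22), (113, 22), (114, 24), (115, 13)]
```

```bash
python3 inch.py '0 0 0 0 0 -5;0 0 0 0 0 -10;0 0 0 0 0 -15;0 0 0 0 0 -20;0 0 0 0 0 -25;0 0 0 0 0 -30;0 0 0 0 0 -35;0 0 0 0 0 -40;0 0 0 0 0 -45;0 0 0 0 0 -50' -; python3 f.py;python3 red.py
```

```text
clock: 13.82
tool_pos: [0.5839, 0.0737, 0.1305]
tcp_rot: [[0.338, 0.885, 0.32], [0.912, -0.392, 0.123], [0.234, 0.25, -0.94]]
wrist_force: [-5.3, -5.2, 10.9]
opening: 0.0333
gripper_force: 61.2
F tool [ -3.93   0.09 -12.55] M tool [ 0.479 -1.043  0.065] off [-0.0017  0.0006 -0.0087] j7 -47.7 axial 0.0087
red deg cw from left: [(59, 9), (60, 13), (61, 21), (62, 23), (63, 22), (64, 23), (65, 9)]
```

Driving nicely; about 89° remain (zero at about -27°).

```bash
python3 inch.py '0 0 0 0 0 -5;0 0 0 0 0 -10;0 0 0 0 0 -15;0 0 0 0 0 -20;0 0 0 0 0 -25;0 0 0 0 0 -30;0 0 0 0 0 -35;0 0 0 0 0 -40;0 0 0 0 0 -45;0 0 0 0 0 -50' -; python3 f.py;python3 red.py; python3 inch.py '0 0 0 0 0 -4;0 0 0 0 0 -8;0 0 0 0 0 -12;0 0 0 0 0 -16;0 0 0 0 0 -20;0 0 0 0 0 -24;0 0 0 0 0 -24' -; python3 f.py;python3 red.py
```

```text
clock: 14.7
tool_pos: [0.5842, 0.0733, 0.1305]
tcp_rot: [[-0.461, 0.828, 0.32], [0.887, 0.446, 0.122], [-0.042, 0.34, -0.94]]
wrist_force: [-3.8, -6.0, 10.7]
opening: 0.0336
gripper_force: 61.2
F tool [ -3.98  -2.18 -11.96] M tool [ 1.21  -0.676  0.062] off [-0.0021 -0.0009 -0.0087] j7 -6.4 axial 0.0087
red deg cw from left: [(9, 8), (10, 14), (11, 22), (12, 22), (13, 22), (14, 22)]
clock: 15.33
tool_pos: [0.5845, 0.0731, 0.1306]
tcp_rot: [[-0.756, 0.57, 0.32], [0.63, 0.767, 0.121], [-0.176, 0.294, -0.94]]
wrist_force: [-4.5, -5.7, 11.6]
opening: 0.0333
gripper_force: 61.2
F tool [ -2.21  -3.5  -13.07] M tool [ 1.417 -0.387 -0.036] off [-0.0018 -0.0016 -0.0087] j7 13.1 axial 0.0087
red deg cw from left: [(344, 6), (345, 10), (346, 18), (347, 23), (348, 22), (349, 23), (350, 22)]
```

```bash
python3 inch.py '0 0 0 0 0 -3;0 0 0 0 0 -6;0 0 0 0 0 -9;0 0 0 0 0 -10;0 0 0 0 0 -10' -; python3 f.py;python3 red.py;  python3 inch.py '0 0 0 0 0 -1;0 0 0 0 0 -2;0 0 0 0 0 -2' -; python3 f.py;python3 red.py
```

```text
clock: 15.8
tool_pos: [0.5846, 0.0731, 0.1307]
tcp_rot: [[-0.843, 0.432, 0.32], [0.488, 0.864, 0.121], [-0.225, 0.259, -0.939]]
wrist_force: [-3.4, -5.8, 11.2]
opening: 0.0336
gripper_force: 61.2
F tool [ -2.49  -3.62 -12.28] M tool [ 1.48  -0.198  0.031] off [-0.0016 -0.0019 -0.0087] j7 21.2 axial 0.0087
red deg cw from left: [(335, 8), (336, 14), (337, 22), (338, 22), (339, 24), (340, 24), (341, 9)]
clock: 16.1
tool_pos: [0.5846, 0.0731, 0.1307]
tcp_rot: [[-0.858, 0.402, 0.321], [0.458, 0.881, 0.121], [-0.234, 0.251, -0.939]]
wrist_force: [-3.6, -4.3, 10.7]
opening: 0.0337
gripper_force: 61.1
F tool [ -1.39  -2.5  -11.7 ] M tool [ 1.459 -0.185  0.003] off [-0.0016 -0.0019 -0.0087] j7 22.8 axial 0.0087
red deg cw from left: [(333, 9), (334, 15), (335, 22), (336, 22), (337, 24), (338, 24), (339, 10)]
```

```bash
for i in 1 ; do python3 inch.py '0 0 0 0 0 -1;0 0 0 0 0 -1.5;0 0 0 0 0 -1.5' - >/dev/null; python3 f.py;python3 red.py; done; python3 inch.py '0 0 0 0 0 -1;0 0 0 0 0 -1.5;0 0 0 0 0 -1.5' - >/dev/null; python3 f.py;python3 red.py;python3 inch.py '0 0 0 0 0 -1;0 0 0 0 0 -1.5;0 0 0 0 0 -1.5' - >/dev/null; python3 f.py;python3 red.py
```

```text
F tool [ -1.63  -2.9  -11.73] M tool [ 1.497 -0.149  0.004] off [-0.0015 -0.0019 -0.0087] j7 24.0 axial 0.0087
red deg cw from left: [(331, 8), (332, 11), (333, 18), (334, 22), (335, 22), (336, 23), (337, 21)]
F tool [ -2.56  -3.4  -11.66] M tool [ 1.497 -0.142  0.007] off [-0.0015 -0.002  -0.0087] j7 25.2 axial 0.0087
red deg cw from left: [(330, 9), (331, 15), (332, 22), (333, 23), (334, 24), (335, 23), (336, 11)]
F tool [ -2.15  -3.56 -12.51] M tool [ 1.501 -0.117 -0.021] off [-0.0015 -0.002  -0.0087] j7 26.5 axial 0.0087
red deg cw from left: [(328, 9), (329, 13), (330, 18), (331, 22), (332, 22), (333, 23), (334, 19)]
```

```bash
python3 inch.py '0 0 0 0 0 -1;0 0 0 0 0 -1.5;0 0 0 0 0 -1.5' - >/dev/null; python3 f.py;python3 red.py; python3 inch.py '0 0 0 0 0 -1;0 0 0 0 0 -1.5;0 0 0 0 0 -1.5' - >/dev/null; python3 f.py;python3 red.py
python3 - <<'E'
import pickle,cv2
im=pickle.load(open("last.pkl","rb"))[2]
cv2.imwrite("pics/last.png",cv2.resize(im[60:300,130:390,::-1],(650,600),interpolation=cv2.INTER_CUBIC))
E
```

```text
F tool [ -2.42  -3.14 -12.33] M tool [ 1.52  -0.074  0.008] off [-0.0015 -0.002  -0.0087] j7 27.7 axial 0.0087
red deg cw from left: [(327, 10), (328, 16), (329, 21), (330, 23), (331, 23), (332, 23), (333, 11)]
F tool [ -1.45  -3.81 -12.16] M tool [ 1.515 -0.107  0.051] off [-0.0014 -0.002  -0.0087] j7 28.9 axial 0.0087
red deg cw from left: [(325, 8), (326, 12), (327, 19), (328, 23), (329, 22), (330, 23), (331, 19)]
```

View pics/last.png

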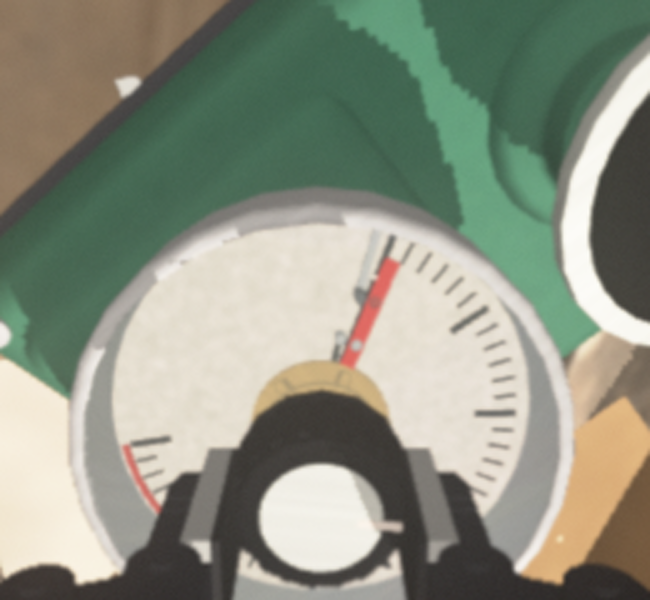

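```bash
python3 inch.py '0 0 0 0 0 -1;0 0 0 0 0 -1.5;0 0 0 0 0 -1.5' - >/dev/null; python3 f.py;python3 red.py; python3 inch.py '0 0 0 0 0 -1;0 0 0 0 0 -1;0 0 0 0 0 -1' - >/dev/null; python3 f.py;python3 red.py;
```

```text
F tool [ -1.51  -3.07 -12.08] M tool [ 1.52  -0.015  0.017] off [-0.0014 -0.0021 -0.0087] j7 30.1 axial 0.0087
red deg cw from left: [(324, 9), (325, 14), (326, 21), (327, 23), (328, 23), (329, 23), (330, 11)]
F tool [ -0.66  -4.31 -12.51] M tool [ 1.524 -0.075  0.023] off [-0.0014 -0.0021 -0.0087] j7 30.9 axial 0.0087
red deg cw from left: [(323, 7), (324, 11), (325, 16), (326, 22), (327, 22), (328, 23), (329, 22)]
```

```bash
python3 inch.py '0 0 0 0 0 -1;0 0 0 0 0 -1.2;0 0 0 0 0 -1.2' - >/dev/null; python3 f.py;python3 red.py; python3 inch.py '0 0 0 0 0 -1;0 0 0 0 0 -1.2;0 0 0 0 0 -1.2' - >/dev/null; python3 f.py;python3 red.py;
```

```text
F tool [ -0.94  -3.52 -12.1 ] M tool [ 1.504 -0.008  0.052] off [-0.0013 -0.0021 -0.0087] j7 31.9 axial 0.0087
red deg cw from left: [(323, 8), (324, 12), (325, 21), (326, 22), (327, 23), (328, 23)]
F tool [ -0.4   -4.03 -12.49] M tool [1.495 0.026 0.09 ] off [-0.0013 -0.0021 -0.0087] j7 32.9 axial 0.0087
red deg cw from left: [(322, 7), (323, 11), (324, 20), (325, 22), (326, 22), (327, 24), (328, 13)]
```

```bash
python3 - <<'E'
from red import *
# zero mark and black pointer in the last pictures: darkness profile outside/inside the scale
_,p,im=pickle.load(open("last.pkl","rb"))
th=np.radians(np.arange(310,350));g=cv2.GaussianBlur(cv2.cvtColor(im,cv2.COLOR_RGB2GRAY),(0,0),.5)
for nm,rs in(("r.052-.056",np.arange(.050,.055,.001)),("r.030-.045",np.arange(.03,.046,.001))):
    X=F+rs[:,None,None]*(np.cos(th)[None,:,None]*l+np.sin(th)[None,:,None]*b);uv=proj(p,X).reshape(len(rs),-1,2).astype(np.float32)
    print(nm,list(zip(range(310,350),cv2.remap(g,uv[...,0],uv[...,1],1).mean(0).round().astype(int).tolist())))
E
```

```text
r.052-.056 [(310, 220), (311, 221), (312, 220), (313, 218), (314, 218), (315, 219), (316, 220), (317, 225), (318, 226), (319, 225), (320, 216), (321, 201), (322, 204), (323, 215), (324, 222), (325, 212), (326, 159), (327, 142), (328, 201), (329, 224), (330, 221), (331, 195), (332, 186), (333, 216), (334, 221), (335, 218), (336, 194), (337, 190), (338, 219), (339, 224), (340, 221), (341, 199), (342, 186), (343, 214), (344, 221), (345, 221), (346, 203), (347, 195), (348, 216), (349, 223)]
r.030-.045 [(310, 222), (311, 222), (312, 222), (313, 223), (314, 223), (315, 223), (316, 222), (317, 222), (318, 220), (319, 214), (320, 200), (321, 187), (322, 173), (323, 158), (324, 144), (325, 139), (326, 140), (327, 149), (328, 177), (329, 209), (330, 222), (331, 224), (332, 224), (333, 224), (334, 224), (335, 224), (336, 224), (337, 224), (338, 224), (339, 224), (340, 224), (341, 223), (342, 223), (343, 223), (344, 223), (345, 224), (346, 224), (347, 224), (348, 224), (349, 224)]
```

```bash
python3 inch.py '0 0 0 0 0 2;0 0 0 0 0 4;0 0 0 0 0 5;0 0 0 0 0 5' -; python3 f.py; python3 red.py; python3 inch.py '0 0 -.002 0 0 0;0 0 -.004 0 0 0;0 0 -.006 0 0 0;0 0 -.007 0 0 0;0 0 -.007 0 0 0' -; python3 f.py; python3 red.py
```

```text
clock: 19.18
tool_pos: [0.5847, 0.0731, 0.1307]
tcp_rot: [[-0.902, 0.289, 0.321], [0.342, 0.932, 0.121], [-0.264, 0.219, -0.939]]
wrist_force: [-2.8, -5.4, 11.6]
opening: 0.034
gripper_force: 61.1
F tool [ -2.36  -3.36 -12.46] M tool [ 1.466 -0.102  0.035] off [-0.0014 -0.002  -0.0087] j7 28.8 axial 0.0087
red deg cw from left: [(324, 9), (325, 16), (326, 22), (327, 22), (328, 25), (329, 23)]
clock: 19.65
tool_pos: [0.5824, 0.0724, 0.1364]
tcp_rot: [[-0.902, 0.288, 0.321], [0.342, 0.932, 0.123], [-0.264, 0.221, -0.939]]
wrist_force: [4.2, -4.0, 0.1]
opening: 0.0335
gripper_force: 61.2
F tool [-5.21 -2.46  0.77] M tool [ 1.348 -0.786 -0.048] off [-0.0011 -0.0021 -0.0149] j7 29.7 axial 0.0149
red deg cw from left: [(324, 9), (325, 13), (326, 21), (327, 22), (328, 23), (329, 23), (330, 6)]
```

```bash
python3 inch.py '0 0 0 0 0 0;0 0 0 0 0 0;0 0 0 0 0 0;0 0 0 0 0 0' .07; python3 f.py; python3 inch.py '0 0 -.015 0 0 0;0 0 -.035 0 0 0;0 0 -.06 0 0 0;0 0 -.085 0 0 0;0 0 -.1 0 0 0;0 0 -.1 0 0 0;0 0 -.1 0 0 0;0 0 -.1 0 0 0' -; python3 f.py; python3 red.py
python3 - <<'E'
from red import *
_,p,im=pickle.load(open("last.pkl","rb"));c=np.array((0,0))
k=np.array([.58329,.07519,.13297])
g=cv2.cvtColor(im,cv2.COLOR_RGB2GRAY);u=proj(p,k)[0];x,y=(u-22).astype(int)
m=cv2.morphologyEx((g[y:y+44,x:x+44]>150).astype(np.uint8),cv2.MORPH_OPEN,np.ones((7,7),np.uint8))
n_,lab,st,ce=cv2.connectedComponentsWithStats(m);i=lab[22,22]
print("cap predicted (out)",u,"in",proj(p,k-.006*n)[0],"seen",ce[i]+[x,y],st[i])
E
```

```text
clock: 20.03
tool_pos: [0.5807, 0.0748, 0.1359]
tcp_rot: [[-0.904, 0.286, 0.319], [0.34, 0.932, 0.126], [-0.261, 0.222, -0.94]]
wrist_force: [-0.1, -0.1, 0.1]
opening: 0.0701
gripper_force: 0.0
F tool [-0.01 -0.09 -0.11] M tool [0.224 0.321 0.011] off [ 0.0014 -0.0005 -0.0146] j7 29.7 axial 0.0146
clock: 20.7
tool_pos: [0.5489, 0.0611, 0.2292]
tcp_rot: [[-0.903, 0.288, 0.318], [0.341, 0.932, 0.124], [-0.261, 0.22, -0.94]]
wrist_force: [-0.3, 0.1, -1.0]
opening: 0.0695
gripper_force: 0.0
F tool [ 0.55 -0.16  0.89] M tool [0.247 0.296 0.019] off [ 0.0012 -0.0018 -0.1142] j7 46.5 axial 0.1142
red deg cw from left: [(325, 8), (326, 13), (327, 20), (328, 22), (329, 22), (330, 22)]
cap predicted (out) [257.39372678 203.36177404] in [257.40236287 200.90883121] seen [257.47314949 203.30914369] [  8   9  30  28 689]
```

```bash
python3 - <<'E'
from red import *
for f in("last.pkl",):
    _,p,im=pickle.load(open(f,"rb"));g=cv2.cvtColor(im,cv2.COLOR_RGB2GRAY)
    th=np.radians(np.arange(318,345,.5))
    for h in(-.004,0):
      for r0,r1 in((.030,.036),(.040,.046),(.049,.055)):
        rs=np.arange(r0,r1,.001);X=F+h*n+rs[:,None,None]*(np.cos(th)[None,:,None]*l+np.sin(th)[None,:,None]*b);uv=proj(p,X).reshape(len(rs),-1,2).astype(np.float32)
        q=cv2.remap(im,uv[...,0],uv[...,1],1).mean(0);v=q@[.3,.6,.1];R=q[:,0]-q[:,1];w=np.clip(R-40,0,None)
        print(h,r0,"dark min",318+.5*np.argmin(v),v.min().round(),"red c",(np.degrees(th)@w/w.sum()).round(1) if w.sum() else None)
E
```

```text
-0.004 0.03 dark min 328.5 142.0 red c 328.5
-0.004 0.04 dark min 329.0 142.0 red c 328.8
-0.004 0.049 dark min 329.0 155.0 red c None
0 0.03 dark min 327.5 142.0 red c 327.8
0 0.04 dark min 328.0 142.0 red c 328.3
0 0.049 dark min 328.5 152.0 red c None
```

```bash
python3 inch.py '0 0 0 0 0 0;0 0 0 0 0 0;0 0 0 0 0 0' - ; python3 -c "
from bench import manip
print(manip.close_job())"
```

```text
clock: 21.0
tool_pos: [0.5492, 0.0616, 0.2296]
tcp_rot: [[-0.903, 0.287, 0.318], [0.34, 0.932, 0.125], [-0.261, 0.222, -0.94]]
wrist_force: [0.8, -0.0, 1.1]
opening: 0.0699
gripper_force: 0.0
the job is handed in; nothing more can be done
None
```

I handed the job in at 21 s: the weight stands upright in the empty compartment, the red pointer reads zero against its stop, the knob is sprung out and the arm is clear; the hand-in call returned no verdict.

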